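Raise a twist-lock price-card stand level with its neighbour

ROBOT

A 6-joint arm with a two-finger parallel gripper is mounted at the origin on the work surface. World frame = base frame: x ahead of the robot, y to its left, z up, the work surface at z = 0. Lengths are in mm, angles in rad, forces in N, time in s.
With the tool pointing down it reaches from about 275 to 1000 mm from the base axis. Payload 8.4 kg.
Tool frame: the origin (TCP) lies between the finger pads; the fingertips stand r.tips_ahead ahead of it and the grasp point (between the pads) lies 6 mm ahead of it (r.tips_ahead is the distance from the TCP to the fingertips, in mm); z points along the fingers, y is the line along which they close (so a half turn about z gives the same grasp; the last joint's range is limited). The gripper opens to 85 mm and grips with 20 to 120 N. Pads are 22 mm wide; open, the fingers measure 114 mm over their backs; the gripper's body (76 mm by 85 mm) begins 54 mm behind the grasp point. The pads swing forward as they close: fully open they stand 13 mm farther back than shut.
Start: joints at [1.262, 0.353, 1.633, -0, 1.155, -0.002], TCP at [188.755, 595.819, 256.281] pointing down, gripper open.
Joint ranges: [-2.63, 2.63], [-0.92, 2.1], [0.06, 2.66], [-1.3, 4.44], [0, 2.69], [-3.02, 3.02]. Speed limits (rad/s): [2.22, 2.22, 2.79, 3.14, 3.14, 3.14].

INTERFACE

Orientations are given as [roll, pitch, yaw] about the fixed x, y, z axes, in that order (R = Rz(yaw) Ry(pitch) Rx(roll)).
In Python, from rig import r gives the robot as it stands.
- The arm moves only by the tool carry_out, never from a script. Its arguments are lists of equal length, an entry for each row: "delta_pos": the shift along the tool's x, y, z in m, a list of three; "rot": the turn, a rotation vector about the tool's x, y, z in degrees, a list of three. A call has 1 to 8 rows; each row is the pose to reach, as a shift and turn from the pose commanded when the call began, along the tool's axes at that moment; what a row does not reach only later rows make up. A row lasts 1/8 s, in which the tool goes at most 62.5 mm and 10.7 degrees, less where a joint would pass 70% of its speed; a pose out of reach is approached as far as the arm can. A call with a gripper value outside its range is refused whole. "claw" is the finger opening in m, from 0 to 0.0854, set as the call begins (left out, the last holds). The fingers move at their own pace and stop on an object; "grip_force" is the grip in N (left out, the last holds). Time passes only in rows, so rows that repeat a pose let the fingers close. It gives the time, the measured TCP pose, the force, the opening and the grip force at its end, in the units of the state.
- r.sense(): the state, without advancing time (a new reading comes with each control period).
- r.grab_frame(name): name is "side" or "top"; returns the picture (400x640x3 uint8, blue, green, red); there is no depth.
- r.camera_info(name): a dict with "fx", "fy", "cx", "cy" (pixels), "pose" (4x4, takes a point from camera to world coordinates). Camera axes: x right, y down, z forward; pixel columns grow to the right and rows downward; lengths in mm; the calibration is good to about 2 mm. A picture is of the moment at which its call begins. camera_info takes no time and is no camera call.
- r.sign_off(): hands the job in; it is judged then, once.
Trained networks look in the newest picture that a camera, given by its name, has taken for a name from the list of things; names that differ only in an ending like _2 or _b are one class to them, and where a whole thing is asked for, a point or a joint stands for the part that bears it (a point fixed in the world has none). Each returns a list of dicts, best first, with "p" (0 to 1); they miss things now and then, are a little off and sometimes report something else, mostly with a low value. They report only what shows in the picture. A call takes as long as a camera call. They do not tell look-alikes from the thing itself.
- r.recognise(thing, camera): "box" ([left, top, right, bottom] in pixels, round what is visible of it).
- r.cut_out(thing, camera): "mask" (400x640 bool, what is visible of it) and "box" ([left, top, right, bottom] in pixels, round what is visible of it).
The state is a dict: "clock": time; "qpos": joint angles; "qvel": joint speeds; "joint_efforts": joint torques, N m; "eef_pos": TCP position; "tcp_rot": TCP orientation; "contact_force": force on the tool from outside, world axes, zero at the start; "wrist_torque": the same for the moment, N m; "opening": opening from 0.0 (shut) to 1.0 (fully open); "grasp_force": force on a finger pad.
Only numpy, scipy, OpenCV 4.12 (cv2) and the standard library are available. Lean on these libraries where they do the work, as an engineer would, in place of code of your own. Each camera call takes 0.05 s, during which the arm holds its last target. There are 200 camera calls.

TASK

Two telescoping price-card stands stand on the bakery counter. Bring the lower one's card up level with its neighbour's, as near as its notches allow: twist the card block anticlockwise (seen from above) to unlock it, lift it to height, twist it back clockwise to lock it in a notch with its card facing straight to the front again, and let go. Leave the other stand, the two long loaves and the bread ring where they are.

Things in the scene. Friction and masses are not known exactly. Their poses are not given: they have to be found in the camera images.
- stand_low: Lower stand, screwed down: steel foot 92 mm across, 50 mm aluminium sleeve up to 155 mm, a steel tube sliding out of it, on top a wooden block with a white card on its front. The sleeve's front shows a dark upright slot with six notches, where a stud rides. Origin: foot's underside on the counter, on the upright axis; x: the stand's front, where the card faces when locked, away from the robot.
- stand_high: The neighbour stand, same sizes and screwed down too, but its sleeve is plain (stepless clamp, no slot or notches) and its card is already up at the wanted height. Origin and axes as for stand_low. Leave it as it is.
- low_post (a joint): How far the lower stand's tube is pulled out, m; 0 = lowest notch, upward positive, to 0.104. Notches at 0, 0.020, 0.040, 0.060, 0.080 and 0.100, with about 3 mm play up or down in each; locked, the tube moves only within that play. Unlocked it slides with 4 N of friction and stays where it is left.
- low_head (a joint): Twist of the lower stand's card block and stud about the upright axis, rad; 0 = fully locked (stop, card to the stand's front), growing anticlockwise from above to the stop at 1.2. Below about 0.4 the stud is in a notch, above about 0.8 it is free to slide up and down. Friction about 0.06 N m; stays where it is left.
- low_card (a point): Centre of the top face of the lower stand's wooden card block (80 mm wide, 18 mm thick, 55 mm tall), on the upright axis, 224 mm above the counter when low_post is 0. x: the way the card faces (through the thickness); y: along the width. The block is free to grip across its thickness, from the top down to 55 mm below.
- high_card (a point): Centre of the top face of the neighbour's card block, 224 mm above the counter plus its extension (between 35 and 105 mm): the height to match.
- loaf_a: Long ridged loaf, 147 x 56 x 46 mm, lying on the counter just in front of the lower stand. Origin: centre of its underside; y along its length.
- loaf_b: A second loaf like it, in front of the neighbour stand. Origin: centre of its underside; y along its length.
- bread_ring: Round ring of bread, about 132 mm across and 30 mm high, lying on the counter. Origin: centre of its underside.
There are look-alikes about, which are no part of the job. What is shaped like the stand_low but blue is not meant.

How it is judged:
By the outcome, as a careful person would: the job done as asked, in the order asked, and still so for the second after the job is handed in, with the robot touching nothing.
It also fails if it takes over 45 s, if anything falls off the work surface, if the arm or the gripper's body presses on something with over 40 N, if the wrist force passes 120 N, or if a joint passes its speed limit or range.

## Working session

There is one attempt and no reset: what is moved stays moved. The work goes in short steps, Python scripts to look and compute and a tool call to move; the robot and the scene stay as the last step left them, time stands still between calls to the robot, and variables do not carry over. Pictures are saved under pics/ and viewed, at most 10 in all, crops included, and the job is handed in when it is done.

Besides the shell and the picture viewer there is one more tool, called after ">>>" by a JSON object that holds its "name" and its "arguments", one argument or row to a line. carry_out: Moves the arm, as the interface text tells. Its arguments: {"type":"object","properties":{"delta_pos":{"type":"array","items":{"type":"array","items":{"type":"number"}}},"rot":{"type":"array","items":{"type":"array","items":{"type":"number"}}},"claw":{"type":"number"},"grip_force":{"type":"number"}},"required":["delta_pos","rot"]}

```bash
mkdir -p pics; ls
python3 - <<'E'
from rig import r
import cv2,numpy as np
s=r.sense();print(s, r.tips_ahead)
for c in("side","top"):
    cv2.imwrite(f"pics/{c}0.png",r.grab_frame(c)); i=r.camera_info(c);print(c,i["fx"],i["cx"],i["cy"],np.round(i["pose"],3).tolist())
    for t in("stand_low","stand_high","low_card","loaf_a","bread_ring"):
        print(t,[(round(d["p"],2),[round(x) for x in d["box"]]) for d in r.recognise(t,c)])
E
```

```text
pics
{'clock': 0.0, 'qpos': array([ 1.26163465e+00,  3.53664864e-01,  1.63413152e+00,  1.80280062e-05,
        1.15517006e+00, -2.39222473e-03]), 'qvel': array([ 0.00212337, -0.00082073,  0.00078013,  0.00058933, -0.00074502,
        0.00094939]), 'joint_efforts': array([ 2.19814472e-03, -6.05229163e+01, -3.42087436e+01,  3.25415467e-04,
        8.73814017e-03,  5.06754941e-05]), 'eef_pos': array([188.59702112, 595.41373177, 255.55232352]), 'tcp_rot': array([-3.14021891e+00, -1.97695026e-05,  2.83481589e+00]), 'contact_force': array([-0.09426689,  0.20063846,  0.96176663]), 'wrist_torque': array([-0.00510612,  0.04540774, -0.02898388]), 'grasp_force': 0.0, 'opening': 0.999141525468016} 25.0
side 415.66160669229606 322.62047106292874 200.84286271226273 [[0.762, -0.311, 0.568, 64.068], [-0.648, -0.376, 0.663, -510.389], [0.008, -0.873, -0.488, 556.811], [0.0, 0.0, 0.0, 1.0]]
stand_low [(0.56, [295, 158, 336, 275])]
stand_high []
low_card [(0.91, [258, 136, 299, 166]), (0.71, [304, 159, 340, 199])]
loaf_a [(0.86, [292, 188, 310, 216]), (0.75, [421, 260, 479, 315])]
bread_ring [(0.71, [248, 279, 319, 341])]
top 379.46435808719065 313.32085919821674 202.32704225555807 [[0.019, -0.982, 0.185, 383.934], [-0.999, -0.024, -0.024, 20.198], [0.028, -0.185, -0.982, 914.158], [0.0, 0.0, 0.0, 1.0]]
stand_low [(0.9, [187, 173, 247, 228]), (0.84, [267, 184, 311, 230])]
stand_high [(0.71, [370, 172, 454, 230])]
low_card [(0.87, [268, 185, 312, 208]), (0.75, [186, 174, 234, 202])]
loaf_a [(0.75, [186, 149, 251, 183]), (0.57, [359, 157, 419, 182]), (0.35, [187, 174, 233, 202])]
bread_ring [(0.2, [358, 157, 418, 180])]
```

View pics/side0.png

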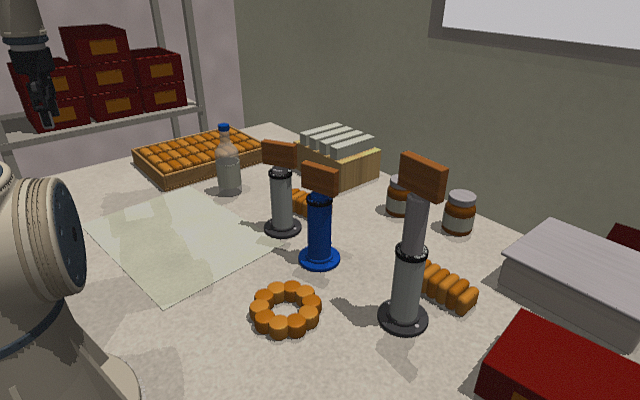

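View pics/top0.png

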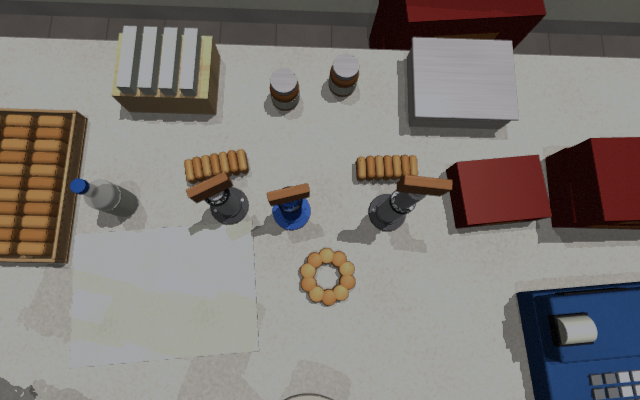

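The candidates for stand_low are:
- Grey stand on the left: top (210,187), side (280,150).
- Blue look-alike: top (290,195), side (320,175). Excluded by colour.
- Tall grey stand: top (425,184), side (423,177). This is the neighbour, stand_high.

I choose the left grey one, and will fit block models to both pictures.

```bash
cat > h.py <<'E'
from rig import r
import cv2,numpy as np
from scipy.optimize import minimize
CAM={c:r.camera_info(c) for c in("side","top")}
def proj(P,c):
    i=CAM[c];T=np.linalg.inv(i["pose"]);q=np.atleast_2d(P)@T[:3,:3].T+T[:3,3]
    return np.c_[i["fx"]*q[:,0]/q[:,2]+i["cx"],i["fy"]*q[:,1]/q[:,2]+i["cy"]]
B=np.array([[a,b,c] for a in(-9,9) for b in(-40,40) for c in(-55,0)],float)
def block(p):
    x,y,z,w=p;c,s=np.cos(w),np.sin(w);return B@np.array([[c,-s,0],[s,c,0],[0,0,1]]).T+[x,y,z]
def fit(masks,p0):
    K=4;big={c:cv2.resize(m.astype(np.uint8),None,fx=K,fy=K,interpolation=0) for c,m in masks.items()}
    def cost(p):
        t=0
        for c,m in big.items():
            im=np.zeros_like(m);h=cv2.convexHull(((proj(block(p),c)+.5)*K).round().astype(np.int32));cv2.fillConvexPoly(im,h,1)
            t+=1-(im&m).sum()/(im|m).sum()
        return t
    best=min((minimize(cost,np.add(p0,d),method="Nelder-Mead",options=dict(initial_simplex=np.add(p0,d)+np.r_[np.zeros((1,4)),np.diag([15,15,15,.2])],maxiter=400)) for d in([0,0,0,0],[8,-8,5,.1],[-8,8,-5,-.1])),key=lambda o:o.fun)
    return best.x,best.fun
def wood(img,box):
    m=np.zeros(img.shape[:2],np.uint8);l,t,R,b=box
    hsv=cv2.cvtColor(img,cv2.COLOR_BGR2HSV)
    k=((hsv[...,0]<16)&(hsv[...,1]>120)&(hsv[...,2]>50)).astype(np.uint8)
    m[t:b,l:R]=k[t:b,l:R]
    n,lab,st,_=cv2.connectedComponentsWithStats(m)
    return lab==1+np.argmax(st[1:,4])
E
cat > m.py <<'E'
from h import *
im={c:cv2.imread(f"pics/{c}0.png") for c in CAM}
J={"low":(dict(side=(255,132,303,170),top=(184,170,237,206)),[470,270,224,0.2]),
"high":(dict(side=(395,148,450,206),top=(396,172,456,198)),[480,-170,300,0.])}
for n,(bx,p0) in J.items():
    M={c:r.cut_out("low_card",c) for c in bx}
    ms={}
    for c in bx:
        col=wood(im[c],bx[c]);ms[c]=col
        cand=[d for d in M[c] if (d["mask"]&col).sum()>.5*col.sum()]
        print(n,c,col.sum(),[(d["p"],d["mask"].sum(),(d["mask"]&col).sum()) for d in cand])
    p,f=fit(ms,p0);print(n,np.round(p,3),round(f,3))
    for c in bx:
        for h in [cv2.convexHull(proj(block(p),c).round().astype(np.int32))]:cv2.polylines(im[c],[h],True,(0,255,0),1)
        # foot ring
        a=np.linspace(0,6.28,40);cv2.polylines(im[c],[proj(np.c_[p[0]+46*np.cos(a),p[1]+46*np.sin(a),0*a],c).round().astype(np.int32)],True,(255,255,0),1)
a=cv2.resize(im["side"][120:345,230:490],None,fx=2,fy=2,interpolation=2);b=cv2.resize(im["top"][140:240,170:470],(520,173));b=cv2.resize(im["top"][140:240,175:465],(520,179))
cv2.imwrite("pics/fit.png",np.vstack([a[:420],b]))
E
python3 m.py
```

```text
low side 784 [(0.6, np.int64(946), np.int64(776))]
low top 605 [(0.6, np.int64(753), np.int64(386))]
low [556.88  214.699 220.618   0.668] 0.669
high side 1726 []
high top 552 []
high [ 5.39625e+02 -1.81739e+02  3.15156e+02 -1.35000e-01] 0.681
```

View pics/fit.png

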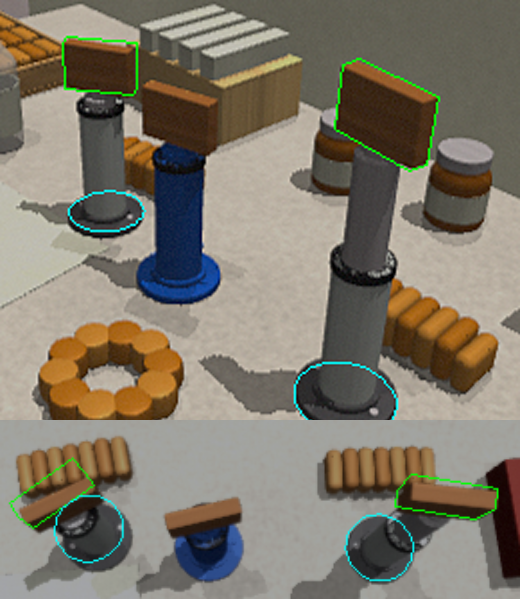

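The side fits look right. The top masks are contaminated by the loaf and the thresholds are poor, so I'll refine them.

Run:
```python
import cv2,numpy as np
t=cv2.imread("pics/top0.png");h=cv2.cvtColor(t,cv2.COLOR_BGR2HSV)
for n,(u,v) in dict(lowblk=(208,187),lowblk2=(224,181),highblk=(425,184),hb2=(405,183),hb3=(445,186),loaf=(208,168),loaf2=(240,165),count=(330,230),hl=(372,168)).items(): print(n,h[v-1:v+2,u-1:u+2].reshape(-1,3).mean(0).round())
cv2.imwrite("pics/tz.png",np.hstack([cv2.resize(t[145:235,180:255],None,fx=5,fy=5,interpolation=0),cv2.resize(t[160:235,390:460],(350,450),interpolation=0)]))
```

```text
lowblk [ 13. 143. 128.]
lowblk2 [ 13. 152.  81.]
highblk [ 13. 141. 142.]
hb2 [ 13. 144. 116.]
hb3 [ 13. 140. 140.]
loaf [ 18. 119. 156.]
loaf2 [ 16. 140. 145.]
count [ 20.  12. 160.]
hl [ 15. 150. 151.]
```

View pics/tz.png

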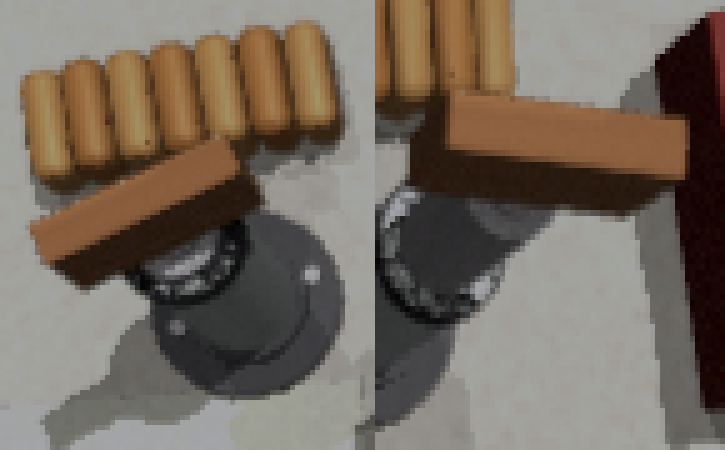

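Crop: the low block's top-face corners are at about (186,189), (224,172), (228,178) and (190,197). The high block's are at (404,174), (452,179), (452,190) and (404,185). I'll use hand polygons for the top view and refit.

```bash
cat > m2.py <<'E'
from h import *
im=cv2.imread("pics/side0.png")
P={"low":((255,132,303,170),np.array([(32,224),(224,138),(243,168),(264,203),(85,290)])/5+[179.5,144.5],224),
"high":((395,148,450,206),(np.array([(448,90),(688,118),(685,180),(627,215),(410,188),(412,120)])-[375,0])/[5,6]+[389.5,159.5],300)}
for n,(bx,poly,z) in P.items():
    m=np.zeros((400*8,640*8),np.uint8);cv2.fillPoly(m,[((poly+.5)*8).round().astype(np.int32)],1)
    mt=cv2.resize(m,(640,400),interpolation=cv2.INTER_AREA)>0
    mt=cv2.resize(m*255,(640,400),interpolation=cv2.INTER_AREA)>127
    ms=dict(side=wood(im,bx),top=mt)
    i=CAM["top"];c=poly[:4].mean(0)-[0,3];d=i["pose"][:3,:3]@[(c[0]-i["cx"])/i["fx"],(c[1]-i["cy"])/i["fy"],1];o=i["pose"][:3,3]
    q=o+d*(z-o[2])/d[2]
    for k in(ms,dict(top=mt)):
        p,f=min((fit(k,[q[0],q[1],z,w]) for w in(-.1,.2,.4)),key=lambda t:t[1]);print(n,len(k),np.round(p,3),round(f,3))
        for c in CAM: print(c,proj(block(p),c).round(1).tolist()) if len(k)==2 else 0
for t in("loaf_a","bread_ring"):
    print(t)
E
python3 m2.py
```

```text
low 2 [5.43920e+02 1.99828e+02 2.26336e+02 4.15000e-01] 0.363
side [[292.8, 170.1], [292.1, 146.5], [261.9, 163.3], [260.3, 140.3], [296.8, 167.0], [296.2, 143.7], [266.2, 160.4], [264.8, 137.7]]
top [[234.5, 186.8], [229.3, 180.1], [196.4, 201.8], [188.1, 196.2], [231.4, 178.7], [225.9, 171.4], [193.3, 193.6], [184.9, 187.4]]
low 1 [5.60636e+02 2.19342e+02 1.51531e+02 4.85000e-01] 0.057
high 2 [ 5.36610e+02 -1.81740e+02  3.16162e+02 -8.50000e-02] 0.32
side [[434.5, 205.1], [440.0, 170.3], [395.2, 184.3], [398.6, 151.8], [442.8, 201.6], [448.7, 167.2], [403.4, 181.4], [407.1, 149.2]]
top [[440.1, 195.8], [452.1, 189.0], [395.4, 191.0], [403.5, 183.8], [440.5, 186.0], [452.5, 178.4], [396.0, 181.2], [404.1, 173.2]]
high 1 [ 5.41914e+02 -1.89061e+02  2.92827e+02 -8.00000e-02] 0.055
loaf_a
bread_ring
```

Run:
```python
from h import *
im=cv2.imread("pics/side0.png")
print([ (CAM[c]["fx"],CAM[c]["fy"]) for c in CAM])
a=cv2.resize(im[130:205,250:310],None,fx=6,fy=6,interpolation=0);b=cv2.resize(im[140:215,390:455],None,fx=6,fy=6,interpolation=0)
cv2.imwrite("pics/sz.png",np.hstack([a,b]))
```

```text
[(415.66160669229606, 415.66160669229606), (379.46435808719065, 379.46435808719065)]
```

View pics/sz.png

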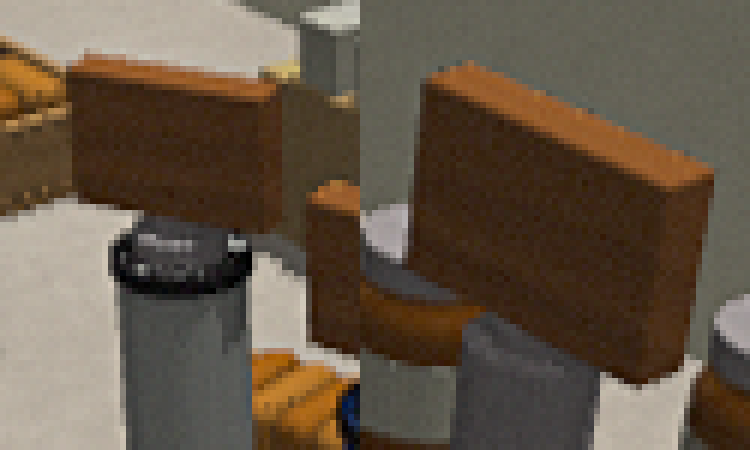

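```bash
cat > m3.py <<'E'
from h import *
from scipy.optimize import least_squares
# idx=4*front+2*left+top
def s(o,k,d):return {i:(np.array(p)-[d,0])/k+o for i,p in o_.items()} 
def conv(o,k,d,D):return {i:(np.array(p)-[d,0])/k+np.array(o)-.5 for i,p in D.items()}
low=dict(side=conv((250,130),6,0,{3:(70,73),1:(266,99),0:(263,235),2:(77,203),7:(92,54),5:(284,83),4:(281,223)}),
 top=conv((180,145),5,0,{3:(50,264),1:(243,168),7:(32,224),5:(224,138),0:(264,203),2:(85,290)}))
high=dict(side=conv((390,140),6,360,{3:(424,78),1:(664,190),0:(640,384),2:(408,262),7:(474,62),5:(713,176),4:(687,362)}),
 top=conv((390,160),(5,6),375,{7:(448,90),5:(688,118),1:(685,180),3:(445,150),0:(627,215),2:(410,188)}))
for n,D,p0 in(("low",low,[540,200,226,.4]),("high",high,[537,-182,316,-.08])):
  for cs in(("side","top"),("side",),("top",)):
    f=lambda p:np.concatenate([(proj(block(p),c)[list(D[c])]-np.array(list(D[c].values()))).ravel() for c in cs])
    o=least_squares(f,p0,x_scale=[10,10,10,.1]);print(n,cs,o.x.round(2),"rms",np.sqrt((o.fun**2).mean()).round(2))
    if len(cs)==2:print(o.fun.reshape(-1,2).round(1).tolist())
E
python3 m3.py
```

```text
low ('side', 'top') [5.4461e+02 2.0065e+02 2.2556e+02 4.9000e-01] rms 0.81
[[-1.2, -0.7], [-0.8, 0.3], [0.3, 1.1], [-0.8, 0.6], [-0.9, -0.2], [-0.3, 0.1], [0.8, -0.1], [-0.7, -0.1], [0.6, 0.3], [-1.1, -0.7], [0.4, -2.1], [1.7, 0.1], [0.4, 0.2]]
low ('side',) [5.6201e+02 2.2442e+02 2.1364e+02 5.0000e-01] rms 0.41
low ('top',) [5.5065e+02 2.0881e+02 1.9491e+02 4.9000e-01] rms 0.55
high ('side', 'top') [ 5.3699e+02 -1.8247e+02  3.1606e+02 -9.0000e-02] rms 1.01
[[-0.9, -0.6], [0.4, -0.7], [-1.2, 1.8], [-1.7, 1.3], [-0.8, -0.5], [0.9, -1.4], [-0.7, 1.9], [0.5, -1.6], [0.8, -0.9], [1.0, -0.6], [0.4, -1.0], [0.6, 0.4], [-0.8, -0.1]]
high ('side',) [ 5.5999e+02 -1.6778e+02  3.0388e+02 -8.0000e-02] rms 0.64
high ('top',) [ 5.3934e+02 -1.8638e+02  3.0175e+02 -8.0000e-02] rms 0.39
```

```bash
cat >> m3.py <<'E'
print("bundle")
def pr(P,c,e):
    R=cv2.Rodrigues(e[3:6])[0];C=CAM[c]["pose"][:3,3];return proj((P-C)@R.T+C+e[:3],c)
def f(p):
    o=[]
    for k,c in enumerate(("side","top")):
        e=p[8+6*k:14+6*k]
        for D,b in((low,p[:4]),(high,p[4:8])):
            o.append((pr(block(b),c,e)[list(D[c])]-np.array(list(D[c].values()))).ravel()/.7)
        o+=[e[:3]/2,e[3:]/.003]
    return np.concatenate(o+[[(p[2]-224.5)/1.5]])
o=least_squares(f,np.r_[544,200,225,.49,537,-182,316,-.09,np.zeros(12)],x_scale=np.r_[10,10,10,.1,10,10,10,.1,[1,1,1,.001,.001,.001]*2])
C=np.linalg.inv(o.jac.T@o.jac);print(o.x.round(3),np.sqrt(np.diag(C))[:8].round(3),o.cost)
E
python3 m3.py | sed -n '/bundle/,$p'
```

```text
bundle
[ 5.48177e+02  2.05488e+02  2.22858e+02  4.88000e-01  5.41024e+02
 -1.80599e+02  3.13225e+02 -8.60000e-02  1.96100e+00  1.42800e+00
 -4.33000e-01 -1.00000e-03 -1.00000e-03  1.00000e-03 -1.96900e+00
 -1.42700e+00 -2.47800e+00 -2.00000e-03  2.00000e-03 -2.00000e-03] [2.49  2.534 1.384 0.012 2.415 2.011 1.474 0.009] 30.058293381289978
```

>>> {"name": "carry_out", "arguments": {
  "delta_pos": [
    [-0.03,-0.017,-0.03],
    [-0.085,-0.049,-0.03],
    [-0.14,-0.081,-0.03],
    [-0.195,-0.113,-0.03],
    [-0.25,-0.145,-0.03],
    [-0.305,-0.177,-0.03],
    [-0.36,-0.209,-0.03],
    [-0.405,-0.235,-0.03]
  ],
  "rot": [
    [0,0,4],
    [0,0,9],
    [0,0,14],
    [0,0,20],
    [0,0,26],
    [0,0,32],
    [0,0,38],
    [0,0,44.5]
  ],
  "claw": 0.0854
}}

```text
clock: 1.8
eef_pos: [505.1, 247.7, 286.6]
tcp_rot: [3.141, -0.0, 2.054]
contact_force: [0.5, 1.4, -0.9]
opening: 0.999
grasp_force: 0.0
```

>>> {"name": "carry_out", "arguments": {
  "delta_pos": [
    [-0.03,0.008,0],
    [-0.059,0.016,0],
    [-0.059,0.016,0]
  ],
  "rot": [
    [0,0,0],
    [0,0,0],
    [0,0,0]
  ]
}}

```text
clock: 2.17
eef_pos: [546.7, 203.4, 286.2]
tcp_rot: [3.141, 0.0, 2.056]
contact_force: [-0.1, 0.2, 0.6]
opening: 0.999
grasp_force: 0.0
```

Run:
```python
from h import *
s=r.sense();print(s["eef_pos"],s["tcp_rot"],s["qpos"])
a=r.grab_frame("side");b=r.grab_frame("top")
cv2.imwrite("pics/side1.png",a);cv2.imwrite("pics/top1.png",b)
t=s["eef_pos"];print(proj(t+[0,0,-25],"side"),proj(t+[0,0,-25],"top"))
cv2.imwrite("pics/c1.png",np.hstack([cv2.resize(a[80:200,230:330],None,fx=4,fy=4,interpolation=0),cv2.resize(b[130:250,170:270],None,fx=4,fy=4,interpolation=0)]))
```

```text
[546.73917272 203.44589104 286.22782998] [3.14140187e+00 3.25601302e-04 2.05565829e+00] [ 3.53823535e-01  2.61062312e-01  1.69259446e+00 -3.21161284e-04
  1.18770421e+00 -1.30918447e-01]
[[277.47127136 125.91907725]] [[200.33833885 177.51630937]]
```

View pics/c1.png

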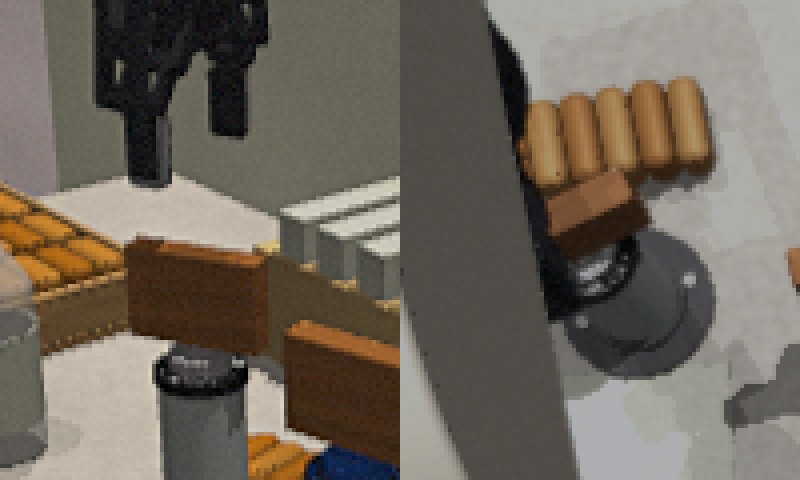

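The side view shows the fingers at crop (149,186) and (230,137), straddling the block at (200,246) below them. Descending.

>>> {"name": "carry_out", "arguments": {
  "delta_pos": [
    [0,0,0.03],
    [0,0,0.06],
    [0,0,0.084],
    [0,0,0.084]
  ],
  "rot": [
    [0,0,0],
    [0,0,0],
    [0,0,0],
    [0,0,0]
  ]
}}

```text
clock: 2.78
eef_pos: [543.8, 205.3, 200.8]
tcp_rot: [-3.138, -0.001, 2.059]
contact_force: [0.4, -0.1, 0.5]
opening: 1.003
grasp_force: 0.0
```

>>> {"name": "carry_out", "arguments": {
  "delta_pos": [
    [0,0,0],
    [0,0,0],
    [0,0,0],
    [0,0,0],
    [0,0,0],
    [0,0,0]
  ],
  "rot": [
    [0,0,0],
    [0,0,0],
    [0,0,0],
    [0,0,0],
    [0,0,0],
    [0,0,0]
  ],
  "claw": 0.03,
  "grip_force": 25
}}

```text
clock: 3.52
eef_pos: [545.6, 204.8, 202.3]
tcp_rot: [-3.142, -0.0, 2.058]
contact_force: [-0.3, -0.6, 0.6]
opening: 0.35
grasp_force: 0.0
```

>>> {"name": "carry_out", "arguments": {
  "delta_pos": [
    [0,0,0],
    [0,0,0],
    [0,0,0],
    [0,0,0]
  ],
  "rot": [
    [0,0,0],
    [0,0,0],
    [0,0,0],
    [0,0,0]
  ],
  "claw": 0.01,
  "grip_force": 30
}}

```text
clock: 4.03
eef_pos: [544.3, 204.1, 201.7]
tcp_rot: [-3.138, -0.0, 2.058]
contact_force: [-4.6, -3.7, 0.9]
opening: 0.212
grasp_force: 35.4
```

Run:
```python
from h import *
s=r.sense();print({k:np.round(s[k],3) for k in("eef_pos","tcp_rot","contact_force","wrist_torque","opening","grasp_force")})
a=r.grab_frame("side");b=r.grab_frame("top")
cv2.imwrite("pics/c2.png",np.hstack([cv2.resize(a[80:200,230:330],None,fx=4,fy=4,interpolation=0),cv2.resize(b[130:250,170:270],None,fx=4,fy=4,interpolation=0)]))
```

```text
{'eef_pos': array([544.294, 204.134, 201.748]), 'tcp_rot': array([-3.138, -0.   ,  2.058]), 'contact_force': array([-4.556, -3.651,  0.93 ]), 'wrist_torque': array([-0.423,  0.614,  0.029]), 'opening': np.float64(0.212), 'grasp_force': np.float64(35.415)}
```

View pics/c2.png

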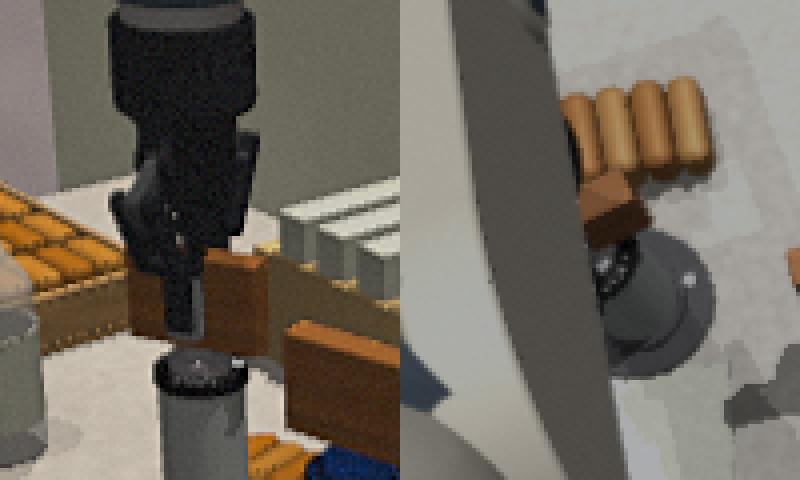

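The block is gripped and centred: finger at crop (185,335), block face centre about (193,300). Twisting anticlockwise, in two stages so I can check the forces.

>>> {"name": "carry_out", "arguments": {
  "delta_pos": [
    [0,0,0],
    [0,0,0],
    [0,0,0],
    [0,0,0],
    [0,0,0]
  ],
  "rot": [
    [0,0,-5],
    [0,0,-12],
    [0,0,-20],
    [0,0,-28],
    [0,0,-28]
  ]
}}

```text
clock: 4.75
eef_pos: [543.5, 203.6, 201.4]
tcp_rot: [-3.137, -0.003, 2.549]
contact_force: [-6.6, -4.9, 2.3]
opening: 0.205
grasp_force: 35.4
```

>>> {"name": "carry_out", "arguments": {
  "delta_pos": [
    [0,0,0],
    [0,0,0],
    [0,0,0],
    [0,0,0],
    [0,0,0]
  ],
  "rot": [
    [0,0,-8],
    [0,0,-16],
    [0,0,-24],
    [0,0,-32],
    [0,0,-32]
  ]
}}

```text
clock: 5.38
eef_pos: [543.0, 202.6, 201.1]
tcp_rot: [-3.137, -0.006, 3.107]
contact_force: [-7.8, -9.6, 1.3]
opening: 0.201
grasp_force: 35.4
```

>>> {"name": "carry_out", "arguments": {
  "delta_pos": [
    [0.002,-0.002,0.003],
    [0.002,-0.002,0.006],
    [0.002,-0.002,0.006]
  ],
  "rot": [
    [0,0,0],
    [0,0,0],
    [0,0,0]
  ]
}}

```text
clock: 5.75
eef_pos: [542.9, 202.3, 198.2]
tcp_rot: [-3.141, -0.001, 3.105]
contact_force: [-11.3, -6.2, 23.1]
opening: 0.207
grasp_force: 38.2
```

>>> {"name": "carry_out", "arguments": {
  "delta_pos": [
    [0,0,-0.005],
    [0,0,-0.02],
    [0,0,-0.036],
    [0,0,-0.052],
    [0,0,-0.068],
    [0,0,-0.084],
    [0,0,-0.092],
    [0,0,-0.092]
  ],
  "rot": [
    [0,0,0],
    [0,0,0],
    [0,0,0],
    [0,0,0],
    [0,0,0],
    [0,0,0],
    [0,0,0],
    [0,0,0]
  ]
}}

```text
clock: 6.75
eef_pos: [542.8, 202.3, 289.9]
tcp_rot: [-3.141, -0.001, 3.105]
contact_force: [-6.0, -5.5, 2.4]
opening: 0.205
grasp_force: 35.3
```

Run:
```python
from h import *
for k in range(3):
    s=r.sense();print({k:np.round(s[k],3) for k in("eef_pos","tcp_rot","contact_force","wrist_torque","opening","grasp_force")})
    a=r.grab_frame("side")
b=r.grab_frame("top")
cv2.imwrite("pics/side3.png",a);cv2.imwrite("pics/top3.png",b)
cv2.imwrite("pics/c3.png",np.vstack([cv2.resize(a[70:240,230:460],None,fx=3.4,fy=3.4,interpolation=2)]))
```

```text
{'eef_pos': array([542.845, 202.347, 289.877]), 'tcp_rot': array([-3.141e+00, -1.000e-03,  3.105e+00]), 'contact_force': array([-6.002, -5.547,  2.403]), 'wrist_torque': array([-0.947,  1.035,  0.044]), 'opening': np.float64(0.205), 'grasp_force': np.float64(35.32)}
{'eef_pos': array([542.852, 202.332, 289.784]), 'tcp_rot': array([-3.141e+00, -1.000e-03,  3.105e+00]), 'contact_force': array([-4.824, -6.952,  1.204]), 'wrist_torque': array([-0.944,  1.025,  0.128]), 'opening': np.float64(0.207), 'grasp_force': np.float64(35.317)}
{'eef_pos': array([542.824, 202.344, 289.734]), 'tcp_rot': array([-3.141e+00, -1.000e-03,  3.105e+00]), 'contact_force': array([-6.215, -6.237,  2.464]), 'wrist_torque': array([-0.984,  1.024,  0.047]), 'opening': np.float64(0.211), 'grasp_force': np.float64(35.316)}
```

View pics/c3.png

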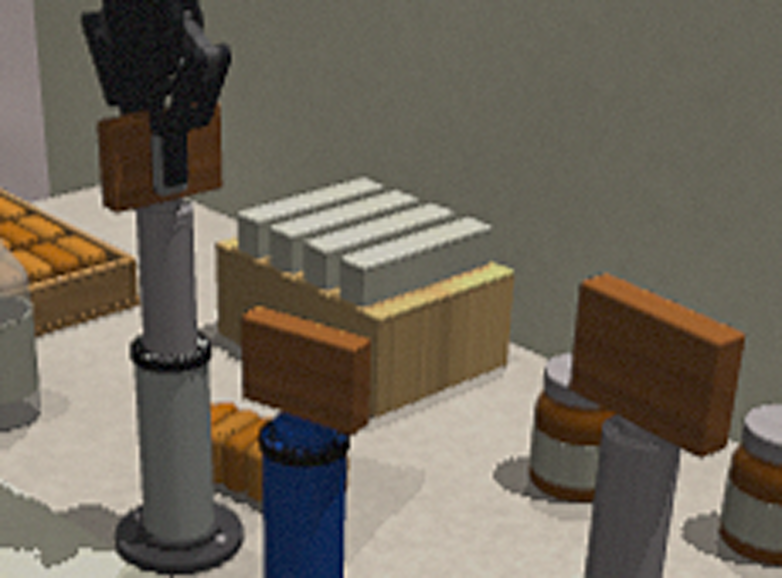

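Picture c3: the low block is at crop (160,160) on its extended tube and the high block is at (660,360). The heights differ by less than half a notch, so I'll measure more finely with the feet and collars as references.

Run:
```python
from h import *
a=cv2.imread("pics/side3.png");t=cv2.imread("pics/top0.png")
z=lambda i,x0,x1,y0,y1,k:cv2.resize(i[y0:y1,x0:x1],None,fx=k,fy=k,interpolation=0)
C=np.zeros((600,800,3),np.uint8)
for im,x,y in((z(a,255,320,95,240,4),0,0),(z(a,375,455,145,340,3),262,0),(z(t,365,458,165,235,3),504,0),(z(t,184,252,168,228,4),504,220)):
    C[y:y+im.shape[0],x:x+im.shape[1]]=im
C=np.clip(C.astype(float)*1.6,0,255).astype(np.uint8)
cv2.imwrite("pics/c4.png",C)
```

```text
(no output)
```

View pics/c4.png

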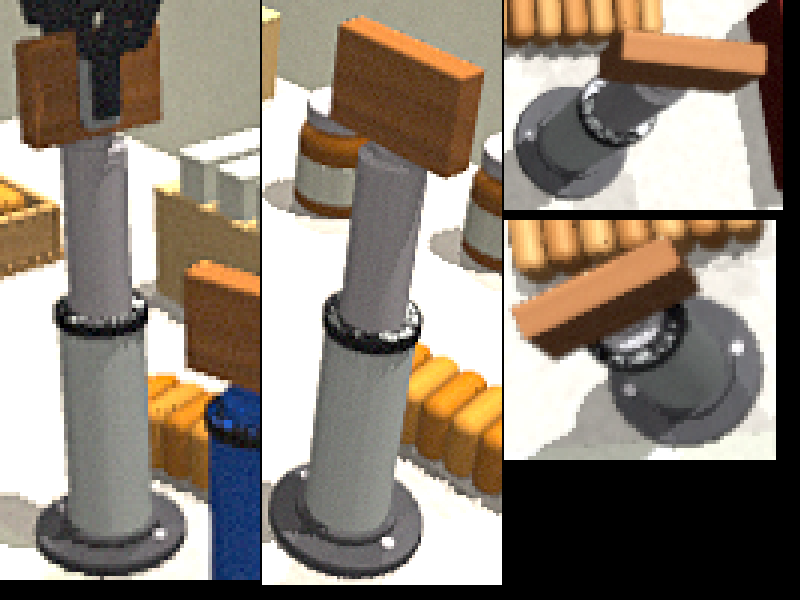

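```bash
cat > m4.py <<'E'
import io,contextlib
with contextlib.redirect_stdout(io.StringIO()):
    from m3 import *
cv=lambda o,k,d,u:(np.array(u,float)-d)/k+o-.5
# extremes (left,right,top,bottom) in px or nan
N=np.nan
def ext(o,k,off,L,R,T,Bm):
    return np.array([(L-off[0])/k+o[0],(R-off[0])/k+o[0],(T-off[1])/k+o[1],(Bm-off[1])/k+o[1]])-.5
obs={("low","side"):(ext((255,95),4,(0,0),36,188,N,576),ext((255,95),4,(0,0),53,148,292,338)),
("high","side"):(ext((375,145),3,(262,0),269,424,N,580),ext((375,145),3,(262,0),322,422,288,352)),
("high","top"):(ext((365,165),3,(504,0),513,N,86,199),ext((365,165),3,(504,0),580,N,N,146)),
("low","top"):(ext((184,168),4,(504,220),608,764,N,445),ext((184,168),4,(504,220),590,690,N,371))}
A=np.linspace(0,2*np.pi,181);circ=np.c_[np.cos(A),np.sin(A),0*A]
def exts(c,e,x,y,rad,zs):
    q=np.vstack([pr(circ*rad+[x,y,z],c,e) for z in zs]);return np.array([q[:,0].min(),q[:,0].max(),q[:,1].min(),q[:,1].max()])
BR3=np.array([161,121])/4+[255,95]-.5
def f(p,zl=226.5):
    o=[];rc,hc,t=p[20:23]
    for k,c in enumerate(("side","top")):
        e=p[8+6*k:14+6*k]
        for n,D,b in(("low",low,p[:4]),("high",high,p[4:8])):
            o.append((pr(block(b),c,e)[list(D[c])]-np.array(list(D[c].values()))).ravel()/.7)
            F,Cc=obs[n,c]
            o.append(np.nan_to_num(exts(c,e,b[0],b[1],46,(0,4))-F)/.7);o.append(np.nan_to_num(exts(c,e,b[0],b[1],rc,(hc-t,hc+t))-Cc)/.7)
        o+=[e[:3]/2,e[3:]/.004]
    b3=p[:4]+[0,0,88.3,1.047]
    o.append((pr(block(b3),"side",p[8:14])[0]-BR3)/.7)
    return np.concatenate(o+[[(p[2]-zl)/1.5,(hc-153)/3,(t-4)/2,(rc-28)/3]])
xs=np.r_[10,10,10,.1,10,10,10,.1,[1,1,1,.001,.001,.001]*2,1,1,1]
o=least_squares(f,np.r_[544,200,225,.49,537,-182,316,-.09,np.zeros(12),28,153,4],x_scale=xs,loss="soft_l1")
C=np.linalg.inv(o.jac.T@o.jac);print(o.x.round(3).tolist(),np.sqrt(np.diag(C))[:8].round(2),o.cost,len(o.fun))
print("high-low dz",o.x[6]-o.x[2]); print((o.fun*.7).round(1).tolist())
E
python3 m4.py
```

```text
[546.447, 203.249, 225.12, 0.494, 539.194, -181.63, 314.608, -0.089, 1.151, 0.78, -0.188, -0.001, -0.001, 0.0, -1.156, -0.78, -3.045, -0.001, 0.001, -0.002, 26.842, 150.469, -1.48] [2.94 3.01 1.35 0.02 2.59 2.3  1.31 0.01] 31.23077728331951 102
high-low dz 89.48726749645323
[-0.9, -0.8, -0.5, 0.0, 0.7, 0.7, -0.4, 0.4, -0.6, -0.3, -0.0, -0.2, 1.1, -0.4, 0.1, -0.1, 0.0, 0.6, 0.3, 0.3, -0.1, -0.3, -0.3, -0.3, 0.8, -0.6, -0.7, 1.7, -1.0, 1.3, -0.2, -0.2, 1.2, -1.3, -0.3, 1.9, 0.1, -0.3, 0.0, -0.4, 0.3, 0.2, 0.5, -0.1, 0.4, 0.3, -0.1, -0.2, -0.1, 0.1, -0.6, 0.2, 0.4, 0.4, -1.0, -0.4, 0.2, -1.9, 1.5, 0.2, 0.5, 0.4, 0.8, 0.1, 0.0, 0.2, -2.5, -0.9, 0.0, -0.0, 0.2, -1.1, 0.2, -0.3, 0.3, -0.1, 0.0, -0.5, 0.0, 0.9, -1.0, 0.3, 0.4, 0.0, 0.3, -0.2, -0.6, 0.0, 0.0, 0.1, -0.4, -0.3, -1.1, -0.1, 0.1, -0.3, 0.6, 0.0, -0.6, -0.6, -1.9, -0.3]
```

>>> {"name": "carry_out", "arguments": {
  "delta_pos": [
    [0,0,0.004],
    [0,0,0.008],
    [0,0,0.008],
    [0,0,0.008]
  ],
  "rot": [
    [0,0,0],
    [0,0,0],
    [0,0,0],
    [0,0,0]
  ]
}}

```text
clock: 7.45
eef_pos: [542.8, 202.3, 281.1]
tcp_rot: [-3.14, -0.001, 3.105]
contact_force: [-4.9, -5.8, -2.5]
opening: 0.204
grasp_force: 34.9
```

>>> {"name": "carry_out", "arguments": {
  "delta_pos": [
    [0,0,0],
    [0,0,0],
    [0,0,0],
    [0,0,0],
    [0,0,0],
    [0,0,0],
    [0,0,0],
    [0,0,0]
  ],
  "rot": [
    [0,0,6],
    [0,0,14],
    [0,0,22],
    [0,0,30],
    [0,0,38],
    [0,0,45],
    [0,0,52],
    [0,0,57]
  ]
}}

```text
clock: 8.45
eef_pos: [543.9, 203.8, 281.2]
tcp_rot: [3.14, -0.001, 2.107]
contact_force: [0.7, 0.6, -6.0]
opening: 0.205
grasp_force: 34.3
```

>>> {"name": "carry_out", "arguments": {
  "delta_pos": [
    [0,0,0],
    [0,0,0],
    [0,0,0]
  ],
  "rot": [
    [0,0,3],
    [0,0,5],
    [0,0,5]
  ]
}}

```text
clock: 8.82
eef_pos: [544.0, 203.8, 281.3]
tcp_rot: [3.139, -0.001, 2.023]
contact_force: [0.1, 4.3, -1.6]
opening: 0.207
grasp_force: 34.9
```

Run:
```python
from h import *
s=r.sense();print({k:np.round(s[k],3) for k in("eef_pos","tcp_rot","contact_force","wrist_torque","opening","grasp_force")})
```

```text
{'eef_pos': array([544.049, 203.839, 281.269]), 'tcp_rot': array([ 3.139e+00, -1.000e-03,  2.023e+00]), 'contact_force': array([ 0.079,  4.349, -1.593]), 'wrist_torque': array([ 0.797, -0.001, -0.008]), 'opening': np.float64(0.207), 'grasp_force': np.float64(34.922)}
```

>>> {"name": "carry_out", "arguments": {
  "delta_pos": [
    [0,0,0],
    [0,0,0],
    [0,0,0]
  ],
  "rot": [
    [0,0,2],
    [0,0,4],
    [0,0,4]
  ]
}}

```text
clock: 9.2
eef_pos: [544.2, 203.8, 281.3]
tcp_rot: [3.139, -0.001, 1.954]
contact_force: [1.1, 5.8, -0.9]
opening: 0.21
grasp_force: 35.8
```

Run:
```python
from h import *
s=r.sense();print({k:np.round(s[k],3) for k in("eef_pos","tcp_rot","contact_force","wrist_torque","opening","grasp_force")})
```

```text
{'eef_pos': array([544.159, 203.785, 281.266]), 'tcp_rot': array([ 3.139e+00, -1.000e-03,  1.954e+00]), 'contact_force': array([ 1.064,  5.756, -0.863]), 'wrist_torque': array([ 0.931, -0.031,  0.57 ]), 'opening': np.float64(0.21), 'grasp_force': np.float64(35.85)}
```

>>> {"name": "carry_out", "arguments": {
  "delta_pos": [
    [0,0,-0.003],
    [0,0,-0.006],
    [0,0,-0.006]
  ],
  "rot": [
    [0,0,0],
    [0,0,0],
    [0,0,0]
  ]
}}

```text
clock: 9.57
eef_pos: [544.1, 203.8, 285.8]
tcp_rot: [3.14, -0.001, 1.954]
contact_force: [4.6, 6.6, -11.4]
opening: 0.206
grasp_force: 35.2
```

>>> {"name": "carry_out", "arguments": {
  "delta_pos": [
    [0,0,0.004],
    [0,0,0.008],
    [0,0,0.012],
    [0,0,0.012]
  ],
  "rot": [
    [0,0,0],
    [0,0,0],
    [0,0,0],
    [0,0,0]
  ]
}}

```text
clock: 10.07
eef_pos: [544.1, 203.9, 277.1]
tcp_rot: [3.138, -0.001, 1.954]
contact_force: [-5.1, 3.8, 14.4]
opening: 0.207
grasp_force: 38.3
```

Locked in the 80 mm notch: the play centre is at TCP z 281.4 and the stop is felt. I'll centre it, release, and measure the neighbour with the low block as a height reference.

>>> {"name": "carry_out", "arguments": {
  "delta_pos": [
    [0,0,-0.004],
    [0,0,-0.006],
    [0,0,-0.006]
  ],
  "rot": [
    [0,0,-0.5],
    [0,0,-1],
    [0,0,-1]
  ]
}}

```text
clock: 10.45
eef_pos: [544.1, 203.8, 281.0]
tcp_rot: [3.14, -0.001, 1.971]
contact_force: [0.2, 6.5, -2.4]
opening: 0.204
grasp_force: 35.2
```

>>> {"name": "carry_out", "arguments": {
  "delta_pos": [
    [0,0,0],
    [0,0,0],
    [0,0,0],
    [0,0,0],
    [0,0,0]
  ],
  "rot": [
    [0,0,0],
    [0,0,0],
    [0,0,0],
    [0,0,0],
    [0,0,0]
  ],
  "claw": 0.06
}}

```text
clock: 11.08
eef_pos: [543.6, 202.8, 280.3]
tcp_rot: [-3.142, 0.0, 1.971]
contact_force: [-0.5, 0.3, 0.7]
opening: 0.702
grasp_force: 0.0
```

>>> {"name": "carry_out", "arguments": {
  "delta_pos": [
    [0,0,-0.03],
    [0,0,-0.07],
    [0,0,-0.1],
    [0,0,-0.1]
  ],
  "rot": [
    [0,0,0],
    [0,0,0],
    [0,0,0],
    [0,0,0]
  ]
}}

```text
clock: 11.58
eef_pos: [544.6, 203.3, 383.0]
tcp_rot: [3.137, 0.0, 1.971]
contact_force: [-0.7, 0.9, -0.2]
opening: 0.699
grasp_force: 0.0
```

>>> {"name": "carry_out", "arguments": {
  "delta_pos": [
    [0,0,0.02],
    [0,0,0.042],
    [0,0,0.042],
    [0,0,0.042],
    [0,0,0.042],
    [0,0,0.042],
    [0,0,0.042]
  ],
  "rot": [
    [0,0,0],
    [0,0,0],
    [0,0,0],
    [0,0,0],
    [0,0,0],
    [0,0,0],
    [0,0,0]
  ],
  "claw": 0.0
}}

```text
clock: 12.45
eef_pos: [543.7, 203.0, 338.6]
tcp_rot: [3.141, 0.0, 1.971]
contact_force: [-0.1, 0.0, 0.8]
opening: 0.003
grasp_force: 0.0
```

Run:
```python
from h import *
s=r.sense();print(s["eef_pos"],s["tcp_rot"],s["opening"])
cv2.imwrite("pics/side5.png",r.grab_frame("side"));cv2.imwrite("pics/top5.png",r.grab_frame("top"))
```

```text
[543.68323665 202.97021435 338.64125004] [3.14101966e+00 2.37149267e-05 1.97089847e+00] 0.00264880689568689
```

>>> {"name": "carry_out", "arguments": {
  "delta_pos": [
    [-0.02,-0.009,-0.042],
    [-0.07,-0.031,-0.042],
    [-0.12,-0.053,-0.042],
    [-0.17,-0.075,-0.042],
    [-0.22,-0.097,-0.042],
    [-0.27,-0.119,-0.042],
    [-0.32,-0.141,-0.042],
    [-0.353,-0.155,-0.042]
  ],
  "rot": [
    [0,0,0],
    [0,0,0],
    [0,0,0],
    [0,0,0],
    [0,0,0],
    [0,0,0],
    [0,0,0],
    [0,0,0]
  ]
}}

```text
clock: 13.55
eef_pos: [537.9, -185.0, 380.4]
tcp_rot: [3.142, 0.0, 1.969]
contact_force: [0.2, -0.3, 0.0]
opening: -0.003
grasp_force: 0.0
```

>>> {"name": "carry_out", "arguments": {
  "delta_pos": [
    [0,0,0.015],
    [0,0,0.032],
    [0,0,0.032],
    [0,0,0.032]
  ],
  "rot": [
    [0,0,0],
    [0,0,0],
    [0,0,0],
    [0,0,0]
  ]
}}

```text
clock: 14.05
eef_pos: [538.5, -181.7, 348.4]
tcp_rot: [-3.142, -0.0, 1.972]
contact_force: [0.4, -0.1, -0.1]
opening: -0.001
grasp_force: 0.0
```

Run:
```python
from h import *
s=r.sense();print(s["eef_pos"],s["tcp_rot"],s["contact_force"])
b=r.grab_frame("side");cv2.imwrite("pics/side6.png",b);cv2.imwrite("pics/top6.png",r.grab_frame("top"))
a=cv2.imread("pics/side5.png")
A=cv2.resize(a[90:165,252:312],None,fx=6,fy=6,interpolation=0);B_=cv2.resize(b[120:215,388:458],None,fx=6,fy=6,interpolation=0)
C=np.zeros((570,780,3),np.uint8);C[:450,:360]=A;C[:,360:]=B_
cv2.imwrite("pics/c6.png",np.clip(C*1.5,0,255).astype(np.uint8))
```

```text
[ 538.47916155 -181.66532656  348.36042162] [-3.14155460e+00 -1.55071671e-04  1.97219692e+00] [ 0.36475741 -0.0723461  -0.11672423]
```

View pics/c6.png

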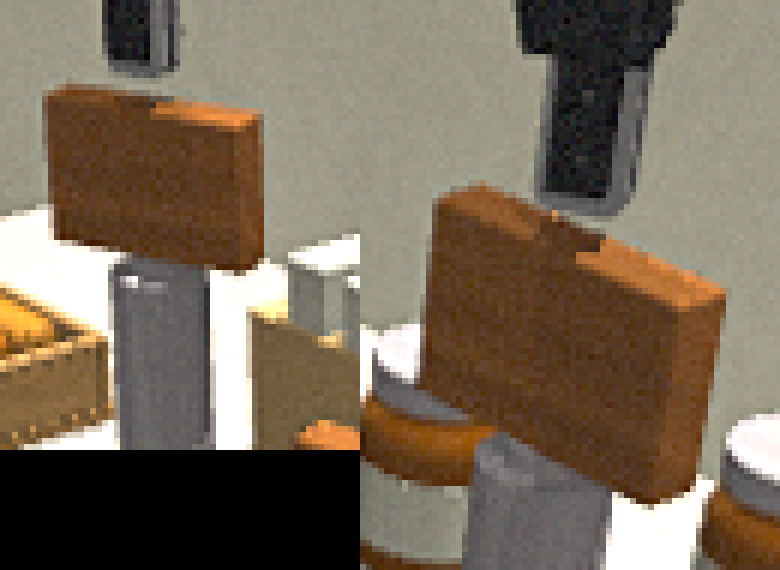

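The finger hovers centrally over the high block, with the tip at crop (584,203) and the block top centre at (584,246). That gap puts the top near z 312–314, too close to the 314 midpoint. I'll settle it with a very light fingertip touch (a few N on a screwed-down, clamped stand), in small steps.

>>> {"name": "carry_out", "arguments": {
  "delta_pos": [
    [0,0,0.004],
    [0,0,0.006],
    [0,0,0.006]
  ],
  "rot": [
    [0,0,0],
    [0,0,0],
    [0,0,0]
  ]
}}

```text
clock: 14.52
eef_pos: [538.2, -182.5, 342.1]
tcp_rot: [-3.141, -0.0, 1.971]
contact_force: [0.4, 0.1, 0.4]
opening: 0.002
grasp_force: 0.0
```

>>> {"name": "carry_out", "arguments": {
  "delta_pos": [
    [0,0,0.001],
    [0,0,0.001]
  ],
  "rot": [
    [0,0,0],
    [0,0,0]
  ]
}}

```text
clock: 14.78
eef_pos: [538.3, -182.6, 341.2]
tcp_rot: [-3.142, -0.0, 1.971]
contact_force: [0.2, 0.2, 0.3]
opening: -0.001
grasp_force: 0.0
```

>>> {"name": "carry_out", "arguments": {
  "delta_pos": [
    [0,0,0.001],
    [0,0,0.001]
  ],
  "rot": [
    [0,0,0],
    [0,0,0]
  ]
}}

```text
clock: 15.02
eef_pos: [538.3, -182.6, 340.2]
tcp_rot: [-3.141, -0.0, 1.971]
contact_force: [-0.5, 0.3, -0.2]
opening: 0.001
grasp_force: 0.0
```

>>> {"name": "carry_out", "arguments": {
  "delta_pos": [
    [0,0,0.0007],
    [0,0,0.0007]
  ],
  "rot": [
    [0,0,0],
    [0,0,0]
  ]
}}

```text
clock: 15.28
eef_pos: [538.3, -182.6, 340.0]
tcp_rot: [3.141, 0.0, 1.971]
contact_force: [-1.1, 0.2, 4.1]
opening: 0.0
grasp_force: 1.9
```

>>> {"name": "carry_out", "arguments": {
  "delta_pos": [
    [0,0,-0.02],
    [0.02,0.009,-0.045],
    [0.08,0.035,-0.045],
    [0.14,0.062,-0.045],
    [0.2,0.088,-0.045],
    [0.26,0.115,-0.045],
    [0.31,0.137,-0.045],
    [0.353,0.156,-0.045]
  ],
  "rot": [
    [0,0,0],
    [0,0,0],
    [0,0,0],
    [0,0,0],
    [0,0,0],
    [0,0,0],
    [0,0,0],
    [0,0,0]
  ]
}}

```text
clock: 16.27
eef_pos: [544.2, 205.7, 384.5]
tcp_rot: [3.141, -0.0, 1.972]
contact_force: [0.0, -0.4, 0.4]
opening: 0.003
grasp_force: 0.0
```

>>> {"name": "carry_out", "arguments": {
  "delta_pos": [
    [0,0,0.02],
    [0,0,0.045],
    [0,0,0.053],
    [0,0,0.053]
  ],
  "rot": [
    [0,0,0],
    [0,0,0],
    [0,0,0],
    [0,0,0]
  ]
}}

```text
clock: 16.77
eef_pos: [544.4, 203.1, 331.4]
tcp_rot: [-3.141, -0.0, 1.971]
contact_force: [0.4, 0.3, -0.1]
opening: -0.003
grasp_force: 0.0
```

>>> {"name": "carry_out", "arguments": {
  "delta_pos": [
    [0,0,0.001],
    [0,0,0.001]
  ],
  "rot": [
    [0,0,0],
    [0,0,0]
  ]
}}

```text
clock: 17.02
eef_pos: [544.9, 203.3, 331.4]
tcp_rot: [3.14, 0.0, 1.971]
contact_force: [0.5, -0.5, -0.1]
opening: 0.002
grasp_force: 0.0
```

>>> {"name": "carry_out", "arguments": {
  "delta_pos": [
    [0,0,0.001],
    [0,0,0.001]
  ],
  "rot": [
    [0,0,0],
    [0,0,0]
  ]
}}

```text
clock: 17.27
eef_pos: [544.5, 203.3, 329.7]
tcp_rot: [3.141, 0.0, 1.971]
contact_force: [0.7, -0.0, -0.2]
opening: 0.002
grasp_force: 0.0
```

>>> {"name": "carry_out", "arguments": {
  "delta_pos": [
    [0,0,0.001],
    [0,0,0.001]
  ],
  "rot": [
    [0,0,0],
    [0,0,0]
  ]
}}

```text
clock: 17.52
eef_pos: [544.5, 203.3, 328.5]
tcp_rot: [-3.142, -0.0, 1.971]
contact_force: [-0.4, 0.5, 0.2]
opening: 0.002
grasp_force: 0.0
```

>>> {"name": "carry_out", "arguments": {
  "delta_pos": [
    [0,0,0.001],
    [0,0,0.001]
  ],
  "rot": [
    [0,0,0],
    [0,0,0]
  ]
}}

```text
clock: 17.77
eef_pos: [544.5, 203.3, 327.7]
tcp_rot: [3.141, 0.0, 1.971]
contact_force: [0.6, -0.0, 1.5]
opening: -0.001
grasp_force: 0.7
```

Differential touch: the neighbour's block is about 12.2 mm above the low one (set at about 79.5), so its extension is about 91–92 and the 100 notch is nearer. The margin is thin, so I'll check the tip length and height reading with one touch on the bare counter.

>>> {"name": "carry_out", "arguments": {
  "delta_pos": [
    [0,0,-0.02],
    [0.04,-0.02,-0.02],
    [0.09,-0.045,-0.01],
    [0.134,-0.068,0.03],
    [0.134,-0.068,0.09],
    [0.134,-0.068,0.15],
    [0.134,-0.068,0.21],
    [0.134,-0.068,0.26]
  ],
  "rot": [
    [0,0,0],
    [0,0,0],
    [0,0,0],
    [0,0,0],
    [0,0,0],
    [0,0,0],
    [0,0,0],
    [0,0,0]
  ]
}}

```text
clock: 18.77
eef_pos: [429.2, 300.0, 65.5]
tcp_rot: [-3.141, 0.0, 1.971]
contact_force: [-0.0, 0.3, 0.4]
opening: 0.003
grasp_force: 0.0
```

>>> {"name": "carry_out", "arguments": {
  "delta_pos": [
    [0,0,0.02],
    [0,0,0.038],
    [0,0,0.038],
    [0,0,0.038]
  ],
  "rot": [
    [0,0,0],
    [0,0,0],
    [0,0,0],
    [0,0,0]
  ]
}}

```text
clock: 19.27
eef_pos: [430.3, 300.6, 30.4]
tcp_rot: [3.14, -0.0, 1.971]
contact_force: [-0.2, 0.2, 0.4]
opening: 0.002
grasp_force: 0.0
```

>>> {"name": "carry_out", "arguments": {
  "delta_pos": [
    [0,0,0.003],
    [0,0,0.004],
    [0,0,0.004]
  ],
  "rot": [
    [0,0,0],
    [0,0,0],
    [0,0,0]
  ]
}}

```text
clock: 19.65
eef_pos: [430.0, 300.5, 26.3]
tcp_rot: [3.141, -0.0, 1.971]
contact_force: [-0.6, -1.0, 4.7]
opening: 0.002
grasp_force: 2.5
```

>>> {"name": "carry_out", "arguments": {
  "delta_pos": [
    [0,0,0.001],
    [0,0,0.001]
  ],
  "rot": [
    [0,0,0],
    [0,0,0]
  ]
}}

```text
clock: 19.9
eef_pos: [430.1, 300.5, 26.2]
tcp_rot: [3.14, -0.0, 1.971]
contact_force: [-3.7, -2.3, 19.6]
opening: 0.005
grasp_force: 9.8
```

>>> {"name": "carry_out", "arguments": {
  "delta_pos": [
    [0,0,0.001],
    [0,0,0.001]
  ],
  "rot": [
    [0,0,0],
    [0,0,0]
  ]
}}

```text
clock: 20.15
eef_pos: [430.1, 300.5, 26.1]
tcp_rot: [3.14, -0.0, 1.971]
contact_force: [-6.6, -4.9, 33.9]
opening: -0.001
grasp_force: 17.0
```

>>> {"name": "carry_out", "arguments": {
  "delta_pos": [
    [0,0,-0.01],
    [0,0,-0.015]
  ],
  "rot": [
    [0,0,0],
    [0,0,0]
  ]
}}

```text
clock: 20.4
eef_pos: [430.0, 300.5, 39.3]
tcp_rot: [3.14, -0.0, 1.971]
contact_force: [1.3, 0.1, 0.1]
opening: 0.006
grasp_force: 0.0
```

Run:
```python
from h import *
for p in([430,300,0],[455,250,0],[470,170,0],[440,190,0],[420,180,0]): print(p,proj(np.array(p,float),"top").round(),proj(np.array(p,float),"side").round())
t=cv2.imread("pics/top0.png")
for x,y in((150,300),(257,300),(270,300),(270,280),(250,255)): print((x,y),t[y,x])
```

```text
[430, 300, 0] [[185. 252.]] [[220. 228.]]
[455, 250, 0] [[207. 242.]] [[240. 233.]]
[470, 170, 0] [[241. 236.]] [[263. 246.]]
[440, 190, 0] [[232. 248.]] [[248. 247.]]
[420, 180, 0] [[235. 257.]] [[242. 252.]]
(150, 300) [154 163 162]
(257, 300) [160 163 161]
(270, 300) [160 164 163]
(270, 280) [159 164 163]
(250, 255) [163 163 162]
```

It was on the paper mat, whose thickness is unknown. I'll repeat lightly on the bare counter at (415,100).

>>> {"name": "carry_out", "arguments": {
  "delta_pos": [
    [-0.03,-0.015,-0.02],
    [-0.08,-0.041,-0.02],
    [-0.13,-0.067,-0.02],
    [-0.179,-0.092,-0.02],
    [-0.179,-0.092,0.005],
    [-0.179,-0.092,0.009],
    [-0.179,-0.092,0.009],
    [-0.179,-0.092,0.009]
  ],
  "rot": [
    [0,0,0],
    [0,0,0],
    [0,0,0],
    [0,0,0],
    [0,0,0],
    [0,0,0],
    [0,0,0],
    [0,0,0]
  ]
}}

```text
clock: 21.4
eef_pos: [415.0, 100.2, 30.0]
tcp_rot: [3.141, 0.0, 1.972]
contact_force: [-0.3, 0.2, 0.3]
opening: 0.0
grasp_force: 0.0
```

>>> {"name": "carry_out", "arguments": {
  "delta_pos": [
    [0,0,0.0015],
    [0,0,0.0015]
  ],
  "rot": [
    [0,0,0],
    [0,0,0]
  ]
}}

```text
clock: 21.65
eef_pos: [414.7, 99.9, 28.2]
tcp_rot: [3.141, 0.0, 1.972]
contact_force: [-0.7, -0.9, 0.3]
opening: -0.001
grasp_force: 0.0
```

>>> {"name": "carry_out", "arguments": {
  "delta_pos": [
    [0,0,0.0015],
    [0,0,0.0015]
  ],
  "rot": [
    [0,0,0],
    [0,0,0]
  ]
}}

```text
clock: 21.9
eef_pos: [414.6, 99.6, 26.5]
tcp_rot: [-3.141, -0.0, 1.971]
contact_force: [0.9, -1.2, 0.1]
opening: 0.001
grasp_force: 0.0
```

>>> {"name": "carry_out", "arguments": {
  "delta_pos": [
    [0,0,0.001],
    [0,0,0.001]
  ],
  "rot": [
    [0,0,0],
    [0,0,0]
  ]
}}

```text
clock: 22.15
eef_pos: [414.6, 99.5, 25.5]
tcp_rot: [-3.141, -0.0, 1.971]
contact_force: [-0.1, 0.1, -0.3]
opening: 0.001
grasp_force: 0.0
```

The bare counter lies at or below a TCP reading of 25.5, so the 25 mm tip length holds and the neighbour's extension is about 91 mm. The nearest notch is 100. Going back to regrip, unlock and raise it one notch.

>>> {"name": "carry_out", "arguments": {
  "delta_pos": [
    [0,0,-0.05],
    [0,0,-0.11],
    [0,0,-0.17],
    [0,0,-0.23],
    [0,0,-0.29],
    [0,0.02,-0.345],
    [0.012,0.065,-0.36],
    [0.028,0.115,-0.36]
  ],
  "rot": [
    [0,0,0],
    [0,0,0],
    [0,0,0],
    [0,0,0],
    [0,0,0],
    [0,0,0],
    [0,0,0],
    [0,0,0]
  ],
  "claw": 0.06
}}

```text
clock: 23.15
eef_pos: [511.2, 170.8, 387.9]
tcp_rot: [3.137, 0.001, 1.97]
contact_force: [0.9, -0.0, -0.1]
opening: 0.7
grasp_force: 0.0
```

>>> {"name": "carry_out", "arguments": {
  "delta_pos": [
    [0.017,0.045,0],
    [0.017,0.045,0],
    [0.017,0.045,0]
  ],
  "rot": [
    [0,0,0],
    [0,0,0],
    [0,0,0]
  ]
}}

```text
clock: 23.52
eef_pos: [543.9, 203.0, 385.0]
tcp_rot: [-3.14, 0.0, 1.971]
contact_force: [-0.1, 0.3, 0.5]
opening: 0.704
grasp_force: 0.0
```

>>> {"name": "carry_out", "arguments": {
  "delta_pos": [
    [0,0,0.04],
    [0,0,0.08],
    [0,0,0.1045],
    [0,0,0.1045]
  ],
  "rot": [
    [0,0,0],
    [0,0,0],
    [0,0,0],
    [0,0,0]
  ]
}}

```text
clock: 24.02
eef_pos: [542.8, 202.1, 279.8]
tcp_rot: [-3.138, -0.0, 1.97]
contact_force: [-0.4, 0.6, 0.5]
opening: 0.705
grasp_force: 0.0
```

>>> {"name": "carry_out", "arguments": {
  "delta_pos": [
    [0,0,0],
    [0,0,0],
    [0,0,0],
    [0,0,0],
    [0,0,0],
    [0,0,0]
  ],
  "rot": [
    [0,0,0],
    [0,0,0],
    [0,0,0],
    [0,0,0],
    [0,0,0],
    [0,0,0]
  ],
  "claw": 0.01,
  "grip_force": 40
}}

```text
clock: 24.78
eef_pos: [544.6, 203.3, 281.2]
tcp_rot: [3.141, 0.0, 1.971]
contact_force: [-0.8, -1.6, 2.1]
opening: 0.204
grasp_force: 43.6
```

>>> {"name": "carry_out", "arguments": {
  "delta_pos": [
    [0,0,0],
    [0,0,0],
    [0,0,0],
    [0,0,0],
    [0,0,0],
    [0,0,0],
    [0,0,0],
    [0,0,0]
  ],
  "rot": [
    [0,0,-6],
    [0,0,-14],
    [0,0,-22],
    [0,0,-30],
    [0,0,-38],
    [0,0,-46],
    [0,0,-54],
    [0,0,-60]
  ]
}}

```text
clock: 25.78
eef_pos: [543.7, 202.5, 280.6]
tcp_rot: [-3.14, -0.002, 3.022]
contact_force: [-3.2, -5.9, 2.1]
opening: 0.207
grasp_force: 43.4
```

>>> {"name": "carry_out", "arguments": {
  "delta_pos": [
    [0,0,-0.006],
    [0,0,-0.014],
    [0,0,-0.0205],
    [0,0,-0.0205],
    [0,0,-0.0205]
  ],
  "rot": [
    [0,0,0],
    [0,0,-1],
    [0,0,-1],
    [0,0,-1],
    [0,0,-1]
  ]
}}

```text
clock: 26.4
eef_pos: [543.8, 202.5, 301.9]
tcp_rot: [-3.14, -0.002, 3.034]
contact_force: [-4.5, -6.9, 1.2]
opening: 0.206
grasp_force: 43.3
```

>>> {"name": "carry_out", "arguments": {
  "delta_pos": [
    [0,0,0],
    [0,0,0],
    [0,0,0],
    [0,0,0],
    [0,0,0],
    [0,0,0],
    [0,0,0],
    [0,0,0]
  ],
  "rot": [
    [0,0,6],
    [0,0,14],
    [0,0,22],
    [0,0,30],
    [0,0,38],
    [0,0,46],
    [0,0,53],
    [0,0,59]
  ]
}}

```text
clock: 27.4
eef_pos: [544.5, 203.3, 301.9]
tcp_rot: [3.142, 0.0, 2.0]
contact_force: [-0.4, -2.8, -2.1]
opening: 0.205
grasp_force: 42.9
```

>>> {"name": "carry_out", "arguments": {
  "delta_pos": [
    [0,0,0],
    [0,0,0],
    [0,0,0]
  ],
  "rot": [
    [0,0,3],
    [0,0,5],
    [0,0,5]
  ]
}}

```text
clock: 27.78
eef_pos: [544.6, 203.2, 301.9]
tcp_rot: [3.141, 0.001, 1.919]
contact_force: [-0.7, -3.9, 0.0]
opening: 0.205
grasp_force: 51.3
```

Run:
```python
from h import *
s=r.sense();print({k:np.round(s[k],3) for k in("eef_pos","tcp_rot","contact_force","wrist_torque","opening","grasp_force")})
```

```text
{'eef_pos': array([544.616, 203.247, 301.905]), 'tcp_rot': array([3.141e+00, 1.000e-03, 1.919e+00]), 'contact_force': array([-0.67 , -3.862,  0.034]), 'wrist_torque': array([-0.69 ,  0.049,  1.246]), 'opening': np.float64(0.205), 'grasp_force': np.float64(51.347)}
```

>>> {"name": "carry_out", "arguments": {
  "delta_pos": [
    [0,0,0.003],
    [0,0,0.006],
    [0,0,0.006]
  ],
  "rot": [
    [0,0,-1],
    [0,0,-2],
    [0,0,-2]
  ]
}}

```text
clock: 28.15
eef_pos: [544.7, 203.4, 299.4]
tcp_rot: [3.139, 0.0, 1.954]
contact_force: [-11.4, -6.8, 28.1]
opening: 0.204
grasp_force: 47.4
```

>>> {"name": "carry_out", "arguments": {
  "delta_pos": [
    [0,0,-0.004],
    [0,0,-0.005],
    [0,0,-0.005]
  ],
  "rot": [
    [0,0,-0.5],
    [0,0,-0.5],
    [0,0,-0.5]
  ]
}}

```text
clock: 28.52
eef_pos: [544.6, 203.3, 300.7]
tcp_rot: [3.141, -0.0, 1.962]
contact_force: [-2.1, -4.4, 3.3]
opening: 0.203
grasp_force: 43.7
```

>>> {"name": "carry_out", "arguments": {
  "delta_pos": [
    [0,0,0],
    [0,0,0],
    [0,0,0],
    [0,0,0],
    [0,0,0]
  ],
  "rot": [
    [0,0,0],
    [0,0,0],
    [0,0,0],
    [0,0,0],
    [0,0,0]
  ],
  "claw": 0.06
}}

```text
clock: 29.15
eef_pos: [544.5, 203.4, 300.6]
tcp_rot: [-3.142, -0.0, 1.962]
contact_force: [-0.5, 0.4, 0.3]
opening: 0.704
grasp_force: 0.0
```

>>> {"name": "carry_out", "arguments": {
  "delta_pos": [
    [0,0,-0.03],
    [0,0,-0.07],
    [0,0,-0.1],
    [0.04,0,-0.1],
    [0.09,0,-0.1],
    [0.14,0,-0.1],
    [0.19,0,-0.1],
    [0.22,0,-0.1]
  ],
  "rot": [
    [0,0,0],
    [0,0,0],
    [0,0,0],
    [0,0,0],
    [0,0,0],
    [0,0,0],
    [0,0,0],
    [0,0,0]
  ]
}}

```text
clock: 30.15
eef_pos: [459.4, 408.7, 400.5]
tcp_rot: [-3.142, -0.0, 1.963]
contact_force: [-0.1, -0.5, -0.5]
opening: 0.701
grasp_force: 0.0
```

Run:
```python
from h import *
a=r.grab_frame("side");b=r.grab_frame("top");cv2.imwrite("pics/s9.png",a);cv2.imwrite("pics/t9.png",b)
ms={}
for c,im in(("side",a),("top",b)):
    q=proj(block([546,203,323,.44]),c);l,t=(q.min(0)-6).astype(int);R,Bm=(q.max(0)+6).astype(int)
    ms[c]=wood(im,(l,t,R,Bm));print(c,(l,t,R,Bm),ms[c].sum())
m0=wood(cv2.imread("pics/side0.png"),(255,132,303,170))
for c in ms: print(c,np.round(fit({c:ms[c]},[546,203,323,.44]),3) if 0 else fit({c:ms[c]},[546,203,323,.44]))
print(fit(ms,[546,203,323,.44]))
# top-face colour -> direction in top view
hsv=cv2.cvtColor(b,cv2.COLOR_BGR2HSV)
def yaw(im,ctr,z):
    h=cv2.cvtColor(im,cv2.COLOR_BGR2HSV);m=((h[...,0]<15)&(h[...,1]>125)&(h[...,2]>100)).astype(np.uint8)
    n,lab=cv2.connectedComponents(m);k=lab[int(ctr[1]),int(ctr[0])]
    v,u=np.nonzero(lab==k);(cx,cy),(w,hh),an=cv2.minAreaRect(np.c_[u,v].astype(np.float32));bp=cv2.boxPoints(((cx,cy),(w,hh),an))
    i=CAM["top"];o=i["pose"][:3,3];W=[]
    for p in bp:
        d=i["pose"][:3,:3]@[(p[0]-i["cx"])/i["fx"],(p[1]-i["cy"])/i["fy"],1];W.append(o+d*(z-o[2])/d[2])
    W=np.array(W);e=[W[1]-W[0],W[2]-W[1]];e=max(e,key=np.linalg.norm);return k,len(u),(np.arctan2(e[1],e[0])+np.pi/2)%np.pi,[np.linalg.norm(W[1]-W[0]),np.linalg.norm(W[2]-W[1])]
t0=cv2.imread("pics/top0.png");print("start",yaw(t0,(208,187),224));c=proj(np.array([545,203,323.]),"top")[0];print("end",yaw(b,c,323))
for n,bx in(("high",(396,172,456,198)),("blue",(264,183,314,210))):
    d=cv2.absdiff(t0,b)[bx[1]:bx[3],bx[0]:bx[2]];print(n,"mean diff",d.mean(),d.max())
```

```text
side (np.int64(251), np.int64(88), np.int64(301), np.int64(132)) 881
top (np.int64(158), np.int64(147), np.int64(228), np.int64(196)) 670
side (array([5.56772121e+02, 2.17938505e+02, 3.15768626e+02, 3.60138196e-01]), np.float64(0.12850904553961318))
top (array([5.57935015e+02, 2.08007828e+02, 3.06160181e+02, 4.15260200e-01]), np.float64(0.451063829787234))
(array([5.50552164e+02, 2.05484894e+02, 3.19786259e+02, 4.04566404e-01]), np.float64(0.6354576785799868))
start (np.int32(41), 415, np.float64(1.0237353235308195), [np.float64(88.1438897641235), np.float64(50.47587682146227)])
end (np.int32(52), 516, np.float64(0.4147678889102704), [np.float64(79.29573634622703), np.float64(27.37953884955183)])
high mean diff 1.4801282051282052 10
blue mean diff 1.4365432098765432 10
```

```bash
python3 -c "
from rig import r
print(r.sign_off())"
```

```text
the job is handed in; nothing more can be done
None
```

The lower stand's card is now locked in the 100 mm notch, the nearest to the neighbour's height of about 91 mm, turned back to its stop and released; I first locked it at 80 mm, and I lightly touched the neighbour's block (about 4 N) and the counter (up to 34 N) to measure heights; the neighbour shows no change in the top picture, and I did not re-check the loaves or bread ring.

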